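# Reset the tripped thermal cut-out on the culture bench

### The job

One of the three thermal cut-outs on the bench rail has tripped: its handle stands halfway and its flag shows red. Push its handle gently all the way to off, feeling for the end of its stroke, until the red flag is hidden under its hood, then throw it fully on and let go; never press it with more than 16 N. Leave the other two switched on and do not disturb the things on the bench.

Things in the scene. Friction and masses are not known exactly. Their poses are not given: they have to be found in the camera images.
- cutout_a: The tripped cut-out. Grey housing on the rail, 124 (x) x 66 (y) x 74 mm high; an orange handle stands out of a slot in its top. Origin: centre of the underside, 8 mm above the bench. Its +x points to the ON side (where a black hood 6 mm high sits on top), -x to OFF; z up. The handle's pivot axis runs along y, 66 mm straight above this origin. Three such cut-outs stand along y, 80 mm apart, in any order.
- tip_a (a point): Centre of the top end of the handle of cutout_a, 65 mm from its pivot. The handle is a straight paddle 20 mm wide (y) and 10 mm thick.
- handle_a (a joint): Handle angle, rad: 0 upright, + towards ON, - towards OFF. Starts near upright. Friction holds it where left (2 N at 50 mm from the pivot). Until reset a latch blocks it at about +0.25. Towards OFF: light, then about 5 N at 50 mm as it drags the flag, then a stiff buffer, over 4 N per mm at the handle. Hard ON stop at 0.70; fully on from 0.60.
- cutout_b: A cut-out that is on. Same make, axes and sizes as cutout_a; its handle leans fully to ON and its flag window shows green. To be left on.
- tip_b (a point): Centre of the top end of the handle of cutout_b, 65 mm from its pivot. The handle is a straight paddle 20 mm wide (y) and 10 mm thick.
- handle_b (a joint): Handle angle, rad, as handle_a. Stands at the ON stop, 0.70.
- cutout_c: Another cut-out that is on. Same make, axes and sizes as cutout_a; its handle leans fully to ON and its flag window shows green. To be left on.
- tip_c (a point): Centre of the top end of the handle of cutout_c, 65 mm from its pivot. The handle is a straight paddle 20 mm wide (y) and 10 mm thick.
- handle_c (a joint): Handle angle, rad, as handle_a. Stands at the ON stop, 0.70.
- pivot_a (a point): Centre of the handle's pivot axis in cutout_a. The OFF stroke varies from start to start and cannot be seen: the flag is reset somewhere between -0.22 and -0.66 rad of the handle and the buffer comes about 0.03 rad later, so its end must be felt: stop at some 8 to 12 N. More than 16 N breaks the handle.
- flag_a (a joint): Travel in m of the red flag and its latch: 0 tripped (red fully shown), from 0.0094 on reset (red hidden under the hood, green shown); 0.0105 at first touch of the buffer. Only pushing the handle far enough to OFF moves it; it then stays.
- window_a (a point): Centre of the red flag plate of cutout_a, 12 x 24 mm, on top of the housing between handle and hood. It covers a green patch while tripped; moves with the flag (to +x of the cut-out as it resets).
- jar: Open glass jar, 68 mm wide, 85 mm high, loose. Origin: centre of its underside. To be left alone.
- dishes: Stack of clear culture dishes, 90 mm wide, 45 mm high, loose. Origin: centre of its underside. To be left alone.
- forceps: Steel forceps lying flat, 150 mm long, 24 mm wide, 8 mm high, loose, along their x. Origin: on the bench, near the middle. To be left alone.
- marker: Green marker pen lying flat, 130 mm long, 14 mm thick, loose, along its x. Origin: on the bench under its middle. To be left alone.

How it is judged:
By the outcome, as a careful person would: the job done as asked, in the order asked, and still so for the second after the job is handed in, with the robot touching nothing.
It also fails if it takes over 72 s, if anything falls off the work surface, if the arm or the gripper's body presses on something with over 40 N, if the wrist force passes 120 N, or if a joint passes its speed limit or range.

### The arm

A 6-joint arm with a two-finger parallel gripper is mounted at the origin on the work surface. World frame = base frame: x ahead of the robot, y to its left, z up, the work surface at z = 0. Lengths are in m, angles in rad, forces in N, time in s.
With the tool pointing down it reaches from about 0.25 to 0.85 m from the base axis. Payload 12.5 kg.
Tool frame: the origin (TCP) lies midway between the tips of the shut fingers; the grasp point (between the pads) lies 19 mm behind it; z points along the fingers, y is the line along which they close (so a half turn about z gives the same grasp; the last joint's range is limited). The gripper opens to 93 mm and grips with 3 to 60 N. Pads are 15 mm wide; open, the fingers measure 128 mm over their backs; the gripper's body (75 mm by 188 mm) begins 65 mm behind the grasp point.
Start: joints at [1.226, 0.351, 1.652, -0, 1.139, -0.085], TCP at [0.141, 0.532, 0.219] pointing down, gripper open.
Joint ranges: [-2.75, 2.75], [-0.79, 2.1], [0.01, 2.65], [-1.57, 4.71], [0.07, 3.14], [-2.87, 2.87]. Speed limits (rad/s): [2.22, 2.22, 2.79, 3.14, 3.14, 3.14].

### API

Orientations are given as a 3x3 rotation matrix whose columns are the frame's x, y, z axes.
In Python, from bench import ctrl gives the robot as it stands.
- The arm moves only by the tool play_rows, never from a script. Its argument "increments" is one flat list of numbers, 7 for each row, row after row: the turn, a rotation vector about the tool's x, y, z in units of 0.08 rad (1.0 is 0.08 rad), then the shift along the tool's x, y, z in units of 750 mm (1.0 is 750 mm), then the opening, from -1 (shut) to 1 (fully open). In form: [wx, wy, wz, dx, dy, dz, hand, wx, wy, wz, dx, dy, dz, hand, ...]. A call has 1 to 20 rows; each row shifts and turns the commanded pose from where the row before left it, along the tool's axes as they then stand; what a row does not reach is not made up. A row lasts 1/8 s, in which the tool goes at most 62.5 mm and 10.7 degrees, less where a joint would pass 70% of its speed; a pose out of reach is approached as far as the arm can. A call with a number of a shift or a turn outside -1 to 1 is refused whole. A call with a gripper value outside its range is refused whole. The fingers move at their own pace and stop on an object; the grip force is fixed at half the most. Time passes only in rows, so rows that do not move let the fingers close. It gives the time, the measured TCP pose, the force, the opening and the grip force at its end, in the units of the state.
- ctrl.observe(): the state, without advancing time (a new reading comes with each control period).
- ctrl.snapshot(name): name is "scene" or "top"; returns a dict with "color" (420x560x3 uint8, red, green, blue), "z_map" (420x560 float32, m along the optical axis (not along the pixel's ray), 0 where there is no reading), "camera_matrix" (3x3 intrinsics, pixels), "cam_to_world" (4x4, takes a point from camera to world coordinates). Camera axes: x right, y up, looking along -z (the intrinsics and any distortion apply to the point x, -y, -z); pixel columns grow to the right and rows downward; lengths in m; the calibration is good to about 2 mm. A picture is of the moment at which its call begins.
- ctrl.close_job(): hands the job in; it is judged then, once.
Trained networks look in the newest picture that a camera, given by its name, has taken for a name from the list of things; names that differ only in an ending like _2 or _b are one class to them, and where a whole thing is asked for, a point or a joint stands for the part that bears it (a point fixed in the world has none). Each returns a list of dicts, best first, with "p" (0 to 1); they miss things now and then, are a little off and sometimes report something else, mostly with a low value. They report only what shows in the picture. A call takes as long as a camera call.
- ctrl.look_for(camera, label): "centre" ([x, y, z] in m, in world coordinates, good to about 4 mm: the middle of the surface that is visible of it).
- ctrl.trace(camera, label): "pixels" (420x560 bool, what is visible of it).
The state is a dict: "t": time; "q": joint angles; "qd": joint speeds; "joint_torque": joint torques, N m; "ee_pos": TCP position; "tcp_rot": TCP orientation; "wrist_force": force on the tool from outside, world axes, zero at the start; "ft_torque": the same for the moment, N m; "opening": finger opening in m; "gripper_force": force on a finger pad.
Only numpy, scipy, OpenCV 4.12 (cv2) and the standard library are available. Lean on these libraries where they do the work, as an engineer would, in place of code of your own. Each camera call takes 0.05 s, during which the arm holds its last target. There are 200 camera calls.

## Working session

There is one attempt and no reset: what is moved stays moved. The work goes in short steps, Python scripts to look and compute and a tool call to move; the robot and the scene stay as the last step left them, time stands still between calls to the robot, and variables do not carry over. Pictures are saved under pics/ and viewed, at most 10 in all, crops included, and the job is handed in when it is done.

Besides the shell and the picture viewer there is one more tool, called after "Call:" as name(argument=value, ...), one argument or row to a line, values as JSON. play_rows: Moves the arm, as the interface text tells. Its arguments: {"type":"object","properties":{"increments":{"type":"array","items":{"type":"number","minimum":-1,"maximum":1}}},"required":["increments"]}

```bash
mkdir -p pics; ls; cat > h.py <<'E'
import numpy as np, cv2
from bench import ctrl
def save(s,name,crop=None,k=1):
    im=s["color"][...,::-1]
    if crop: im=im[crop[0]:crop[1],crop[2]:crop[3]]
    cv2.imwrite("pics/"+name,cv2.resize(im,None,fx=k,fy=k,interpolation=cv2.INTER_CUBIC))
def world(s):
    K=s["camera_matrix"];z=s["z_map"];v,u=np.mgrid[:z.shape[0],:z.shape[1]]
    P=np.stack([(u-K[0,2])/K[0,0]*z,-(v-K[1,2])/K[1,1]*z,-z,np.ones_like(z)],-1)
    return (P@s["cam_to_world"].T)[...,:3]
E
python3 - <<'E'
from h import *
o=ctrl.observe();print({k:np.round(v,3) for k,v in o.items()})
a=ctrl.snapshot("top");b=ctrl.snapshot("scene")
cv2.imwrite("pics/a.png",np.vstack([cv2.resize(np.hstack([a["color"],b["color"]])[...,::-1],(800,300))]))
save(a,"top.png",k=1.4);save(b,"scene.png",k=1.4)
for l in ["cutout_a","tip_a","window_a","pivot_a","jar","dishes","forceps","marker"]:
  for c in ["top","scene"]:
    print(l,c,[(np.round(d["centre"],3).tolist(),round(d["p"],2)) for d in ctrl.look_for(c,l)[:4]])
E
```

```text
pics
{'t': np.float64(0.0), 'q': array([ 1.226,  0.351,  1.652,  0.   ,  1.139, -0.085]), 'qd': array([-0.   , -0.001,  0.001, -0.   , -0.001, -0.001]), 'joint_torque': array([-1.0000e-03, -4.9733e+01, -2.8524e+01,  7.0000e-02,  2.6000e-02,
       -0.0000e+00]), 'ee_pos': array([0.141, 0.531, 0.218]), 'tcp_rot': array([[-0.966,  0.257, -0.   ],
       [ 0.257,  0.966, -0.001],
       [ 0.   , -0.001, -1.   ]]), 'wrist_force': array([-0.144,  0.308,  0.433]), 'ft_torque': array([-0.027,  0.01 ,  0.028]), 'gripper_force': np.float64(0.0), 'opening': np.float64(0.093)}
cutout_a top [([0.491, 0.094, 0.082], 0.84), ([0.539, -0.05, 0.083], 0.81), ([0.513, 0.022, 0.083], 0.78), ([0.563, -0.048, 0.108], 0.61)]
cutout_a scene [([0.528, 0.093, 0.08], 0.88), ([0.55, 0.028, 0.082], 0.73), ([0.582, -0.048, 0.082], 0.65)]
tip_a top [([0.562, -0.046, 0.109], 0.74), ([0.513, 0.107, 0.109], 0.5)]
tip_a scene [([0.53, 0.109, 0.119], 0.64), ([0.527, 0.023, 0.114], 0.46)]
window_a top [([0.552, 0.033, 0.084], 0.5)]
window_a scene [([0.547, 0.036, 0.086], 0.42), ([0.443, -0.152, 0.01], 0.26)]
pivot_a top [([0.512, 0.02, 0.08], 0.66)]
pivot_a scene [([0.543, 0.028, 0.084], 0.68)]
jar top [([0.47, 0.245, 0.046], 0.96)]
jar scene [([0.487, 0.236, 0.06], 0.63)]
dishes top [([0.553, -0.186, 0.048], 0.77)]
dishes scene [([0.571, -0.182, 0.044], 0.76)]
forceps top [([0.401, 0.019, 0.012], 0.95)]
forceps scene [([0.527, 0.021, 0.115], 0.37)]
marker top [([0.429, -0.114, 0.012], 0.94)]
marker scene [([0.442, -0.149, 0.009], 0.48)]
```

View pics/top.png

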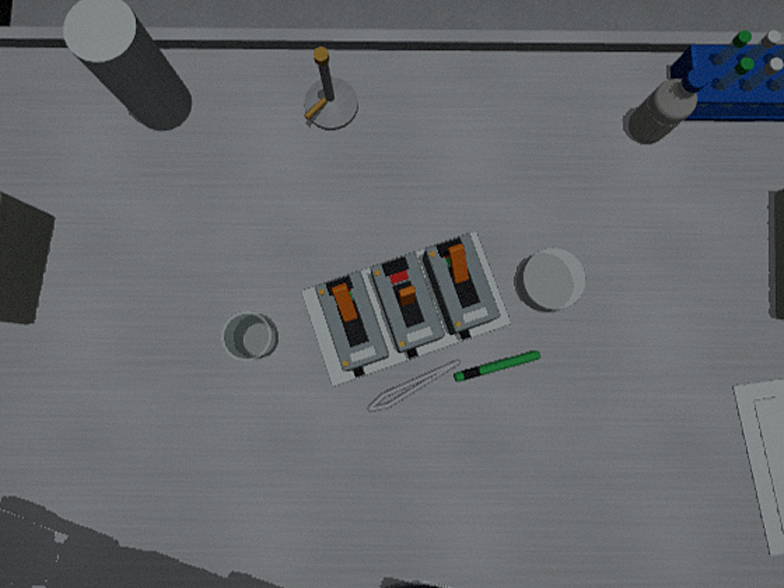

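View pics/scene.png

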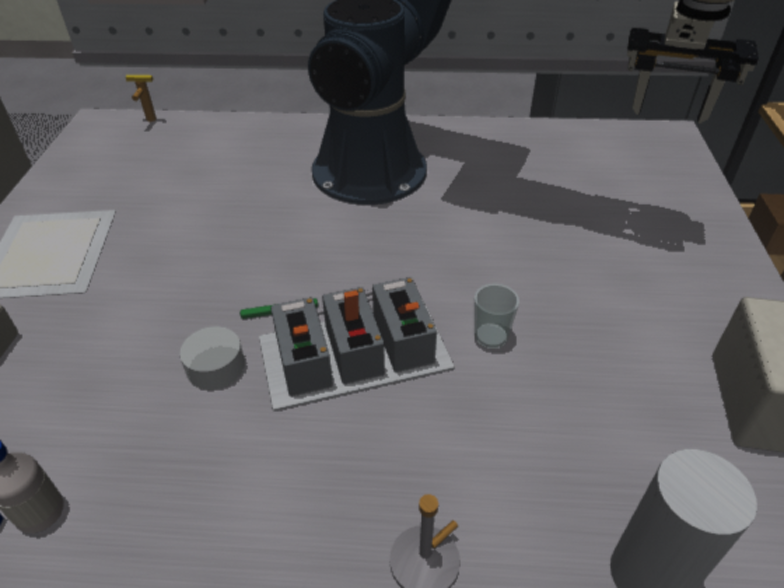

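The middle cut-out is the tripped one. Its red flag is at about (400,277) in the top picture, with the upright handle at (407,295), and ON points up in that picture (+x). The outer two lean to ON. Next I'll measure its pose.

```bash
python3 - <<'E'
from h import *
s=ctrl.snapshot("top");W=world(s);c=s["color"].astype(int)
m=(abs(W[...,2]-.082)<.006)&(abs(W[...,0]-.53)<.15)&(abs(W[...,1]-.022)<.16)
m=m.astype(np.uint8)
n,L,st,ce=cv2.connectedComponentsWithStats(cv2.morphologyEx(m,cv2.MORPH_OPEN,np.ones((2,2))))
for i in range(1,n):
    if st[i,4]>300:
        P=W[L==i];r=cv2.minAreaRect(P[:,:2].astype(np.float32));print(st[i,4],np.round(r[0],4),np.round(r[1],4),r[2],np.median(P[:,2]))
near=(abs(W[...,0]-.53)<.1)&(abs(W[...,1]-.022)<.04)
red=near&(c[...,0]>110)&(c[...,1]<60);org=near&(W[...,2]>.1)
for k in(red,org):
    P=W[k];print(len(P),P.mean(0).round(4),P.min(0).round(4),P.max(0).round(4))
E
```

```text
1813 [ 0.5224 -0.016 ] [0.1311 0.1996] 25.58407974243164 0.08212579878173476
1932 [0.5082 0.0248] [0.1518 0.0983] 19.568655014038086 0.08228517576853644
1865 [0.4844 0.0929] [0.1508 0.0705] 17.501148223876953 0.08241918127548986
74 [0.5469 0.032  0.0874] [0.5231 0.0184 0.0816] [0.5563 0.043  0.14  ]
115 [0.5184 0.0223 0.1291] [0.5112 0.0115 0.1003] [0.5272 0.0325 0.1409]
```

```bash
python3 - <<'E'
from h import *
s=ctrl.snapshot("top");W=world(s)
m=(abs(W[...,2]-.0822)<.004)&(abs(W[...,0]-.53)<.15)&(abs(W[...,1]-.022)<.16)
P=W[m][:,:2]
best=None
for yaw in np.arange(.2,.45,.01):   # sharpness of gaps along cutout y
    v=P@[-np.sin(yaw),np.cos(yaw)];h=np.histogram(v,np.arange(v.min(),v.max()+.002,.002))[0]
    q=(h**2).sum()
    if best is None or q>best[0]: best=(q,yaw)
yaw=best[1];u=P@[np.cos(yaw),np.sin(yaw)];v=P@[-np.sin(yaw),np.cos(yaw)]
h,e=np.histogram(v,np.arange(v.min(),v.max()+.003,.003));print(yaw,[(round(a,3),int(b)) for a,b in zip(e,h)])
T=W[(W[...,2]>.134)&(W[...,2]<.145)&(abs(W[...,0]-.52)<.03)&(abs(W[...,1]-.022)<.03)].mean(0)
ut,vt=T[:2]@[np.cos(yaw),np.sin(yaw)],T[:2]@[-np.sin(yaw),np.cos(yaw)]
k=abs(v-vt)<.03
print("u ends",np.percentile(u[k],[1,3,97,99]).round(4),"tip",T.round(4),ut,vt)
R=ctrl.observe()["tcp_rot"];print(np.arctan2(R[0,1],R[1,1]))
E
```

```text
0.34000000000000014 [(np.float64(-0.265), 81), (np.float64(-0.262), 101), (np.float64(-0.259), 100), (np.float64(-0.256), 99), (np.float64(-0.253), 95), (np.float64(-0.25), 79), (np.float64(-0.247), 64), (np.float64(-0.244), 56), (np.float64(-0.241), 55), (np.float64(-0.238), 59), (np.float64(-0.235), 58), (np.float64(-0.232), 51), (np.float64(-0.229), 58), (np.float64(-0.226), 70), (np.float64(-0.223), 90), (np.float64(-0.22), 88), (np.float64(-0.217), 95), (np.float64(-0.214), 102), (np.float64(-0.211), 100), (np.float64(-0.208), 93), (np.float64(-0.205), 106), (np.float64(-0.202), 102), (np.float64(-0.199), 1), (np.float64(-0.196), 0), (np.float64(-0.193), 0), (np.float64(-0.19), 0), (np.float64(-0.187), 33), (np.float64(-0.184), 98), (np.float64(-0.181), 101), (np.float64(-0.178), 99), (np.float64(-0.175), 99), (np.float64(-0.172), 99), (np.float64(-0.169), 82), (np.float64(-0.166), 70), (np.float64(-0.163), 67), (np.float64(-0.16), 67), (np.float64(-0.157), 65), (np.float64(-0.154), 73), (np.float64(-0.151), 65), (np.float64(-0.148), 69), (np.float64(-0.145), 74), (np.float64(-0
[... 322 characters left out ...]
 (np.float64(-0.103), 103), (np.float64(-0.1), 101), (np.float64(-0.097), 104), (np.float64(-0.094), 102), (np.float64(-0.091), 98), (np.float64(-0.088), 88), (np.float64(-0.085), 93), (np.float64(-0.082), 58), (np.float64(-0.079), 57), (np.float64(-0.076), 56), (np.float64(-0.073), 58), (np.float64(-0.07), 56), (np.float64(-0.067), 55), (np.float64(-0.064), 61), (np.float64(-0.061), 82), (np.float64(-0.058), 87), (np.float64(-0.055), 101), (np.float64(-0.052), 107), (np.float64(-0.049), 103), (np.float64(-0.046), 104), (np.float64(-0.043), 96), (np.float64(-0.04), 17)]
u ends [0.4321 0.434  0.5494 0.5534] tip [0.5207 0.0227 0.1385] 0.4984628676214854 -0.15228349189893356
0.25978163193239157
```

Call:
play_rows(
  increments=[0,0,0,-0.0463,-0.0337,0,-1,0,0,0,-0.0463,-0.0337,0,-1,0,0,0,-0.0463,-0.0337,0,-1,0,0,0,-0.0463,-0.0337,0,-1,0,0,0,-0.0463,-0.0337,0,-1,0,0,0,-0.0463,-0.0337,0,-1,0,0,0,-0.0463,-0.0337,0,-1,0,0,0,-0.0463,-0.0337,0,-1,0,0,0,-0.0463,-0.0337,0,-1,0,0,0,-0.0463,-0.0337,0,-1,0,0,0,-0.0463,-0.0337,0,-1,0,0,0,-0.0463,-0.0337,0,-1,0,0,0,-0.0463,-0.0337,0,-1,0,0,0,-0.0463,-0.0337,0,-1,0,0,0,-0.0463,-0.0337,0,-1,0,0,-1,0,0,0,-1,0,0,-1,0,0,0,-1,0,0,-1,0,0,0,-1,0,0,-1,0,0,0,-1],
)

```text
t: 3.38
ee_pos: [0.5473, 0.0313, 0.2186]
tcp_rot: [[-0.998, -0.063, -0.0], [-0.063, 0.998, 0.0], [0.0, 0.0, -1.0]]
wrist_force: [-0.8, -0.4, 0.3]
opening: 0.0006
gripper_force: 0.0
```

Call:
play_rows(
  increments=[0,0,-1,0,0,0,-1,0,0,-1,0,0,0,-1,0,0,-1,0,0,0,-1,0,0,-0.5,0,0,0,-1,0,0,0,0,0,0,-1,0,0,0,0,0,0,-1],
)

```text
t: 4.12
ee_pos: [0.5473, 0.0313, 0.2186]
tcp_rot: [[-0.943, -0.333, 0.0], [-0.333, 0.943, -0.0], [-0.0, -0.0, -1.0]]
wrist_force: [-0.1, 0.0, -0.8]
opening: 0.0004
gripper_force: 0.0
```

```bash
cat >> h.py <<'E'
def st():
    o=ctrl.observe();p=o["ee_pos"];f=o["wrist_force"];c,s=np.cos(.34),np.sin(.34);R=o["tcp_rot"]
    print("t %.2f u %.4f v %.4f z %.4f"%(o["t"],p[0]*c+p[1]*s-.493,-p[0]*s+p[1]*c+.153,p[2]),"F u %.2f v %.2f z %.2f"%(f[0]*c+f[1]*s,-f[0]*s+f[1]*c,f[2]),"yaw %.3f"%np.arctan2(R[0,1],R[1,1]),"tilt",R[:2,2].round(3),"open",o["opening"].round(3))
E
python3 - <<'E'
from h import *
st()
s=ctrl.snapshot("scene");save(s,"s2.png",k=1.4)
E
```

```text
Traceback (most recent call last):
  File "h.py", line 13, in st
    print("t %.2f u %.4f v %.4f z %.4f"%(o["t"],p[0]*c+p[1]*s-.493,-p[0]*s+p[1]*c+.153,p[2]),"F u %.2f v %.2f z %.2f"%(f[0]*c+f[1]*s,-f[0]*s+f[1]*c,f[2]),"yaw %.3f"%np.arctan2(R[0,1],R[1,1]),"tilt",R[:2,2].round(3),"open",o["opening"].round(3))
                                                                                                                                                                                                                              ^^^^^^^^^^^^^^^^^^
AttributeError: 'float' object has no attribute 'round'
```

Call:
play_rows(
  increments=[0,0,0,0,0,0.023,-1,0,0,0,0,0,0.023,-1,0,0,0,0,0,0.023,-1,0,0,0,0,0,0.023,-1,0,0,0,0,0,0.023,-1,0,0,0,0,0,0.023,-1,0,0,0,0,0,0,-1,0,0,0,0,0,0,-1],
)

```text
t: 5.12
ee_pos: [0.5476, 0.0313, 0.1155]
tcp_rot: [[-0.943, -0.334, 0.001], [-0.334, 0.943, -0.0], [-0.001, -0.0, -1.0]]
wrist_force: [0.3, 0.9, 0.7]
opening: 0.0005
gripper_force: 0.0
```

```bash
sed -i 's/o\["opening"\].round(3)/round(float(o["opening"]),4)/' h.py
python3 - <<'E'
from h import *
st()
s=ctrl.snapshot("scene");save(s,"s2.png",(170,300,150,350),k=4)
s=ctrl.snapshot("top")
c=s["color"].astype(int);print("red px",((c[...,0]>110)&(c[...,1]<60))[150:260,220:360].sum())
E
```

```text
t 5.12 u 0.0337 v -0.0001 z 0.1155 F u 0.61 v 0.74 z 0.65 yaw -0.340 tilt [ 0.001 -0.   ] open 0.0005
red px 0
```

View pics/s2.png

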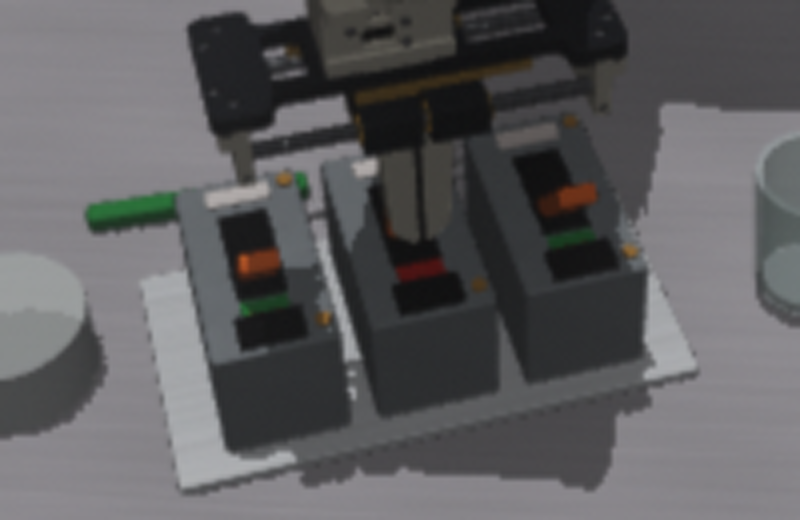

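The fingers are in front of the handle on its ON side. The red flag is visible at crop pixel (420,270), which is about scene pixel (255,237), so I can watch it while pushing.

Call:
play_rows(
  increments=[0,0,0,0.0043,0,0,-1,0,0,0,0.0043,0,0,-1,0,0,0,0.0043,0,0,-1,0,0,0,0.0043,0,0,-1,0,0,0,0.0043,0,0,-1,0,0,0,0.0043,0,0,-1,0,0,0,0.0043,0,0,-1,0,0,0,0.0043,0,0,-1,0,0,0,0,0,0,-1],
)

```text
t: 6.35
ee_pos: [0.5227, 0.0226, 0.1151]
tcp_rot: [[-0.943, -0.334, -0.0], [-0.334, 0.943, -0.0], [0.0, 0.0, -1.0]]
wrist_force: [0.7, 0.3, 1.5]
opening: 0.0006
gripper_force: 0.8
```

```bash
cat >> h.py <<'E'
def red():
    s=ctrl.snapshot("scene");c=s["color"].astype(int)
    m=((c[...,0]>90)&(c[...,1]<50)&(c[...,2]<60)&(c[...,0]>2.2*c[...,1]))[225:250,240:268]
    g=((c[...,1]>c[...,0]*1.5)&(c[...,1]>60))[225:250,240:268]
    print("red",m.sum(),"green",g.sum())
    return s
E
python3 - <<'E'
from h import *
st();red();st()
E
```

```text
t 6.35 u 0.0073 v 0.0000 z 0.1151 F u 0.75 v 0.05 z 1.50 yaw -0.340 tilt [-0. -0.] open 0.0006
red 0 green 0
t 6.40 u 0.0073 v 0.0001 z 0.1151 F u 1.18 v -0.13 z 1.49 yaw -0.340 tilt [-0.001 -0.   ] open 0.0003
```

```bash
python3 - <<'E'
from h import *
s=ctrl.snapshot("scene");c=s["color"].astype(int)
r=c[...,0]-c[...,1];print(r[230:246,242:268]); print(c[237,255],c[236,254])
E
```

```text
[[-2 -2 -2 -2  1  0  0  1 -1  1  0  0  0  0  0  0  0 -2 -1 -3 -2 -2 -2 -2
  -2 -3]
 [-2 -2 -2 -2 -1 -1  0  0  0  0  1  0  1  1  0  0  0 -1 -2 -2 -2 -1 -2 -2
  -2 -2]
 [-2 -2 -2 -3 -1 -1 -1  1  1  0  0  1  0  0  0  1  0  0 -1 -3 -2 -2 -2 -2
  -2 -2]
 [-2 -2 -2 -2 -3  0 -1  0 -1  0  0  0  0  1  1  1  2  3  2 -1 -2 -1 -1 -2
  -2 -2]
 [-3 -2 -3 -2 -2 -1  0  0  0  1  0  2  3  8  9 15 20 21 14  0 -1 -3 -2 -1
  -1 -3]
 [-2 -2 -2 -2 -2 -1  0  3  5  8 10 18 22 29 32 41 50 47 28  2 -2 -2 -2 -2
  -3 -2]
 [-2 -2 -3 -3 -2 -1  3 17 24 30 34 49 50 52 52 53 54 53 41  7 -2 -2 -2 -2
  -2 -2]
 [-2 -2 -3 -3 -2 -3  7 39 50 52 52 53 55 53 53 53 52 49 42 21  1 -2 -3 -3
  -2 -2]
 [-2 -3 -2 -3 -1 -2  3 27 50 53 53 53 49 46 46 46 41 31 22 15  2 -1  0 -2
  -3 -2]
 [-2 -2 -2 -2 -2 -2  1 19 43 46 45 42 30 22 19 13  7  4  2  2  0  0 -1 -2
  -1 -1]
 [-2 -2 -2 -2 -2 -2 -1  3 17 18 13  8  5  3  3  1  0  1  0  0  0  1  0 -1
  -2  1]
 [-1 -1 -2 -2 -2 -2  0  0  2  1  1  0  0  1 -1  0  1  0  0  0  0  1  0 -1
  -2  2]
 [-2 -2 -2 -2 -3 -2 -1  1  0  0  0  0  0  0  0  0  0  0  1  1  0  0  0 -1
  -2  0]
 [-3 -2 -2 -2 -2 -3 -1 -1 -1  0  0  0  1  0  0  1  1 -1  0  1  0  1  0  0
  -2 -2]
 [-2 -2 -2 -1 -3 -2 -1  0  0  0  1  0  1  0  1  0  1  0  0  0  1  0  1  0
  -2 -2]
 [-2 -2 -2 -2 -3 -2 -2  0  1  1  0  0  0  0  0  0  0 -1  1  1 -1  0 -1 -1
  -2 -2]]
[73 20 20] [70 20 20]
```

Call:
play_rows(
  increments=[0,0,0,0.0015,0,0,-1,0,0,0,0.0015,0,0,-1,0,0,0,0,0,0,-1],
)

```text
t: 6.82
ee_pos: [0.5207, 0.0219, 0.115]
tcp_rot: [[-0.943, -0.334, -0.0], [-0.334, 0.943, -0.0], [0.0, 0.0, -1.0]]
wrist_force: [2.0, 0.4, 0.0]
opening: 0.0005
gripper_force: 0.9
```

```bash
cat >> h.py <<'E'
def red():
    s=ctrl.snapshot("scene");c=s["color"].astype(int)[228:248,240:268]
    r=c[...,0]-c[...,1]; print("red",round(r.clip(4).sum()-4*r.size),"green",round((-r).clip(4).sum()-4*r.size))
    return s
E
python3 - <<'E'
from h import *
st();red();st()
E
```

```text
t 6.83 u 0.0052 v 0.0000 z 0.1150 F u 2.07 v -0.27 z 0.02 yaw -0.340 tilt [-0. -0.] open 0.0005
red 2149 green 0
t 6.88 u 0.0052 v 0.0001 z 0.1150 F u 1.84 v -0.49 z -0.64 yaw -0.340 tilt [-0. -0.] open 0.0003
```

Call:
play_rows(
  increments=[0,0,0,0.0013,0,0,-1,0,0,0,0.0014,0,0,-1,0,0,0,0,0,0,-1],
)

```text
t: 7.25
ee_pos: [0.5188, 0.0213, 0.1151]
tcp_rot: [[-0.943, -0.334, -0.0], [-0.334, 0.943, 0.0], [0.0, 0.0, -1.0]]
wrist_force: [0.8, 0.5, -0.9]
opening: 0.0004
gripper_force: 0.8
```

```bash
python3 - <<'E'
from h import *
st();red();st()
E
```

```text
t 7.25 u 0.0032 v 0.0001 z 0.1151 F u 0.95 v 0.24 z -0.89 yaw -0.340 tilt [-0.  0.] open 0.0004
red 2137 green 0
t 7.30 u 0.0031 v 0.0001 z 0.1151 F u 2.58 v 0.29 z -1.01 yaw -0.340 tilt [-0.  0.] open 0.0007
```

Call:
play_rows(
  increments=[0,0,0,0.0015,0,0,-1,0,0,0,0.0015,0,0,-1,0,0,0,0.001,0,0,-1,0,0,0,0,0,0,-1],
)

```text
t: 7.8
ee_pos: [0.516, 0.0203, 0.1152]
tcp_rot: [[-0.943, -0.334, -0.0], [-0.334, 0.943, -0.0], [0.0, 0.0, -1.0]]
wrist_force: [2.6, 0.8, -0.6]
opening: 0.0005
gripper_force: 0.9
```

```bash
python3 - <<'E'
from h import *
st();red();st()
E
```

```text
t 7.80 u 0.0002 v 0.0000 z 0.1152 F u 2.75 v -0.10 z -0.64 yaw -0.340 tilt [-0. -0.] open 0.0005
red 2119 green 0
t 7.85 u 0.0002 v 0.0000 z 0.1151 F u 2.54 v 0.25 z -0.80 yaw -0.340 tilt [-0. -0.] open 0.0002
```

Call:
play_rows(
  increments=[0,0,0,0.0015,0,0,-1,0,0,0,0.0015,0,0,-1,0,0,0,0.001,0,0,-1,0,0,0,0,0,0,-1],
)

```text
t: 8.35
ee_pos: [0.5141, 0.0195, 0.1154]
tcp_rot: [[-0.943, -0.334, 0.002], [-0.334, 0.943, 0.0], [-0.002, -0.0, -1.0]]
wrist_force: [6.6, 2.4, -1.4]
opening: 0.0005
gripper_force: 2.7
```

```bash
python3 - <<'E'
from h import *
st();red();st()
E
```

```text
t 8.35 u -0.0019 v -0.0001 z 0.1154 F u 6.97 v 0.05 z -1.40 yaw -0.340 tilt [0.002 0.   ] open 0.0005
red 2052 green 1
t 8.40 u -0.0019 v -0.0001 z 0.1154 F u 6.73 v -0.11 z -2.36 yaw -0.340 tilt [0.002 0.   ] open 0.0004
```

Call:
play_rows(
  increments=[0,0,0,0.001,0,0,-1,0,0,0,0.001,0,0,-1,0,0,0,0,0,0,-1],
)

```text
t: 8.78
ee_pos: [0.5128, 0.0189, 0.1155]
tcp_rot: [[-0.943, -0.334, 0.002], [-0.334, 0.943, 0.0], [-0.002, -0.001, -1.0]]
wrist_force: [6.4, 2.7, -1.9]
opening: 0.0003
gripper_force: 2.8
```

```bash
python3 - <<'E'
from h import *
st();red();st()
E
```

```text
t 8.78 u -0.0033 v -0.0002 z 0.1155 F u 6.96 v 0.38 z -1.89 yaw -0.340 tilt [0.002 0.   ] open 0.0003
red 1821 green 6
t 8.82 u -0.0033 v -0.0002 z 0.1155 F u 6.58 v 0.04 z -2.24 yaw -0.340 tilt [0.002 0.   ] open 0.0006
```

Call:
play_rows(
  increments=[0,0,0,0.001,0,0,-1,0,0,0,0.001,0,0,-1,0,0,0,0.001,0,0,-1,0,0,0,0.001,0,0,-1,0,0,0,0,0,0,-1],
)

```text
t: 9.45
ee_pos: [0.51, 0.0179, 0.1155]
tcp_rot: [[-0.943, -0.334, 0.003], [-0.334, 0.943, 0.0], [-0.003, -0.001, -1.0]]
wrist_force: [6.4, 2.3, -1.5]
opening: 0.0006
gripper_force: 2.8
```

```bash
python3 - <<'E'
from h import *
st();red();st()
E
```

```text
t 9.45 u -0.0062 v -0.0002 z 0.1155 F u 6.82 v -0.02 z -1.50 yaw -0.340 tilt [0.003 0.   ] open 0.0006
red 1094 green 27
t 9.50 u -0.0062 v -0.0002 z 0.1155 F u 7.42 v 0.55 z -2.32 yaw -0.340 tilt [0.003 0.   ] open 0.0006
```

Call:
play_rows(
  increments=[0,0,0,0.001,0,0,-1,0,0,0,0.001,0,0,-1,0,0,0,0,0,0,-1],
)

```text
t: 9.88
ee_pos: [0.5085, 0.0174, 0.1155]
tcp_rot: [[-0.943, -0.334, 0.003], [-0.334, 0.943, 0.0], [-0.002, -0.001, -1.0]]
wrist_force: [5.2, 2.4, -1.5]
opening: 0.0006
gripper_force: 2.6
```

```bash
python3 - <<'E'
from h import *
st();red();st()
E
```

```text
t 9.88 u -0.0078 v -0.0002 z 0.1155 F u 5.71 v 0.54 z -1.51 yaw -0.340 tilt [0.003 0.   ] open 0.0006
red 821 green 152
t 9.93 u -0.0078 v -0.0002 z 0.1156 F u 6.66 v -0.04 z -0.98 yaw -0.340 tilt [0.003 0.   ] open 0.0002
```

Call:
play_rows(
  increments=[0,0,0,0.001,0,0,-1,0,0,0,0.001,0,0,-1,0,0,0,0,0,0,-1],
)

```text
t: 10.3
ee_pos: [0.5072, 0.0169, 0.1156]
tcp_rot: [[-0.943, -0.334, 0.003], [-0.334, 0.943, 0.0], [-0.003, -0.001, -1.0]]
wrist_force: [6.3, 2.6, -1.2]
opening: 0.0003
gripper_force: 2.7
```

```bash
python3 - <<'E'
from h import *
st();red();st()
E
```

```text
t 10.30 u -0.0092 v -0.0002 z 0.1156 F u 6.84 v 0.30 z -1.19 yaw -0.340 tilt [0.003 0.   ] open 0.0003
red 592 green 294
t 10.35 u -0.0092 v -0.0003 z 0.1156 F u 7.04 v -0.16 z -0.61 yaw -0.340 tilt [0.003 0.   ] open 0.0008
```

Call:
play_rows(
  increments=[0,0,0,0.001,0,0,-1,0,0,0,0.001,0,0,-1,0,0,0,0,0,0,-1],
)

```text
t: 10.72
ee_pos: [0.5058, 0.0164, 0.1156]
tcp_rot: [[-0.943, -0.334, 0.003], [-0.334, 0.943, 0.0], [-0.003, -0.001, -1.0]]
wrist_force: [6.3, 2.1, -1.2]
opening: 0.0006
gripper_force: 2.7
```

```bash
python3 - <<'E'
from h import *
st();red();st()
E
```

```text
t 10.72 u -0.0107 v -0.0003 z 0.1156 F u 6.63 v -0.12 z -1.20 yaw -0.340 tilt [0.003 0.   ] open 0.0006
red 372 green 422
t 10.78 u -0.0107 v -0.0002 z 0.1156 F u 5.90 v 0.30 z -1.36 yaw -0.340 tilt [0.003 0.   ] open 0.0003
```

Call:
play_rows(
  increments=[0,0,0,0.001,0,0,-1,0,0,0,0.001,0,0,-1,0,0,0,0,0,0,-1],
)

```text
t: 11.15
ee_pos: [0.5044, 0.0159, 0.1156]
tcp_rot: [[-0.943, -0.334, 0.003], [-0.334, 0.943, 0.0], [-0.003, -0.001, -1.0]]
wrist_force: [6.5, 2.6, -1.3]
opening: 0.0003
gripper_force: 2.7
```

```bash
python3 - <<'E'
from h import *
st();red();st()
E
```

```text
t 11.15 u -0.0122 v -0.0003 z 0.1156 F u 7.00 v 0.24 z -1.33 yaw -0.340 tilt [0.003 0.   ] open 0.0003
red 154 green 588
t 11.20 u -0.0122 v -0.0002 z 0.1156 F u 6.01 v 0.56 z -0.61 yaw -0.340 tilt [0.003 0.   ] open 0.0003
```

Call:
play_rows(
  increments=[0,0,0,0.001,0,0,-1,0,0,0,0.0005,0,0,-1,0,0,0,0,0,0,-1],
)

```text
t: 11.58
ee_pos: [0.5034, 0.0155, 0.1157]
tcp_rot: [[-0.943, -0.334, 0.003], [-0.334, 0.943, 0.0], [-0.003, -0.001, -1.0]]
wrist_force: [7.0, 2.6, -0.7]
opening: 0.0004
gripper_force: 2.7
```

```bash
python3 - <<'E'
from h import *
st();red();st()
E
```

```text
t 11.57 u -0.0132 v -0.0003 z 0.1157 F u 7.49 v 0.13 z -0.74 yaw -0.340 tilt [0.003 0.   ] open 0.0004
red 63 green 713
t 11.62 u -0.0132 v -0.0003 z 0.1156 F u 7.42 v 0.55 z -1.19 yaw -0.340 tilt [0.003 0.   ] open 0.0006
```

Call:
play_rows(
  increments=[0,0,0,0.001,0,0,-1,0,0,0,0.0003,0,0,-1,0,0,0,0,0,0,-1],
)

```text
t: 12.0
ee_pos: [0.5025, 0.0152, 0.1156]
tcp_rot: [[-0.943, -0.334, 0.003], [-0.334, 0.943, 0.0], [-0.003, -0.001, -1.0]]
wrist_force: [7.1, 1.7, -0.4]
opening: 0.0004
gripper_force: 2.7
```

```bash
python3 - <<'E'
from h import *
st();red();st()
E
```

```text
t 12.00 u -0.0142 v -0.0003 z 0.1156 F u 7.25 v -0.75 z -0.37 yaw -0.340 tilt [0.003 0.   ] open 0.0004
red 20 green 806
t 12.05 u -0.0142 v -0.0003 z 0.1156 F u 6.69 v 0.36 z 0.24 yaw -0.340 tilt [0.003 0.   ] open 0.0005
```

Call:
play_rows(
  increments=[0,0,0,0.001,0,0,-1,0,0,0,0.0003,0,0,-1,0,0,0,0,0,0,-1],
)

```text
t: 12.42
ee_pos: [0.5015, 0.0149, 0.1157]
tcp_rot: [[-0.943, -0.334, 0.003], [-0.334, 0.943, 0.0], [-0.003, -0.001, -1.0]]
wrist_force: [5.8, 2.8, -1.0]
opening: 0.0004
gripper_force: 2.6
```

```bash
python3 - <<'E'
from h import *
st();red();st()
E
```

```text
t 12.43 u -0.0152 v -0.0002 z 0.1157 F u 6.39 v 0.69 z -0.95 yaw -0.340 tilt [0.003 0.   ] open 0.0004
red 0 green 932
t 12.47 u -0.0152 v -0.0003 z 0.1157 F u 7.00 v 0.45 z -0.34 yaw -0.340 tilt [0.003 0.   ] open 0.0006
```

Call:
play_rows(
  increments=[0,0,0,0.001,0,0,-1,0,0,0,0.0003,0,0,-1,0,0,0,0,0,0,-1],
)

```text
t: 12.85
ee_pos: [0.5007, 0.0145, 0.1157]
tcp_rot: [[-0.943, -0.334, 0.003], [-0.334, 0.943, 0.0], [-0.003, -0.001, -1.0]]
wrist_force: [6.6, 1.4, -1.3]
opening: 0.0005
gripper_force: 2.7
```

```bash
python3 - <<'E'
from h import *
st();red();st()
E
```

```text
t 12.85 u -0.0161 v -0.0003 z 0.1157 F u 6.72 v -0.87 z -1.31 yaw -0.340 tilt [0.003 0.   ] open 0.0005
red 0 green 1029
t 12.90 u -0.0161 v -0.0003 z 0.1157 F u 6.52 v -0.41 z -0.67 yaw -0.340 tilt [0.003 0.   ] open 0.0005
```

Call:
play_rows(
  increments=[0,0,0,0.001,0,0,-1,0,0,0,0.0003,0,0,-1,0,0,0,0,0,0,-1],
)

```text
t: 13.28
ee_pos: [0.5002, 0.0143, 0.1158]
tcp_rot: [[-0.943, -0.333, 0.004], [-0.333, 0.943, 0.0], [-0.004, -0.001, -1.0]]
wrist_force: [7.5, 2.5, 0.8]
opening: 0.0008
gripper_force: 3.4
```

```bash
python3 - <<'E'
from h import *
st();red();st()
E
```

```text
t 13.28 u -0.0167 v -0.0003 z 0.1158 F u 7.86 v -0.18 z 0.82 yaw -0.340 tilt [0.004 0.   ] open 0.0008
red 0 green 1032
t 13.32 u -0.0167 v -0.0003 z 0.1158 F u 8.59 v 0.90 z 0.82 yaw -0.340 tilt [0.004 0.   ] open 0.0001
```

Call:
play_rows(
  increments=[0,0,0,0.0007,0,0,-1,0,0,0,0,0,0,-1],
)

```text
t: 13.58
ee_pos: [0.5, 0.0142, 0.1159]
tcp_rot: [[-0.943, -0.333, 0.005], [-0.333, 0.943, 0.0], [-0.005, -0.001, -1.0]]
wrist_force: [8.4, 3.4, 0.2]
opening: -0.0
gripper_force: 3.8
```

```bash
python3 - <<'E'
from h import *
st();s=red();st()
save(s,"s3.png",(170,300,150,350),k=4)
E
```

```text
t 13.57 u -0.0169 v -0.0004 z 0.1159 F u 9.10 v 0.41 z 0.20 yaw -0.340 tilt [0.005 0.   ] open -0.0
red 0 green 1024
t 13.62 u -0.0169 v -0.0004 z 0.1159 F u 9.42 v 0.83 z -0.82 yaw -0.340 tilt [0.005 0.   ] open 0.0003
```

View pics/s3.png

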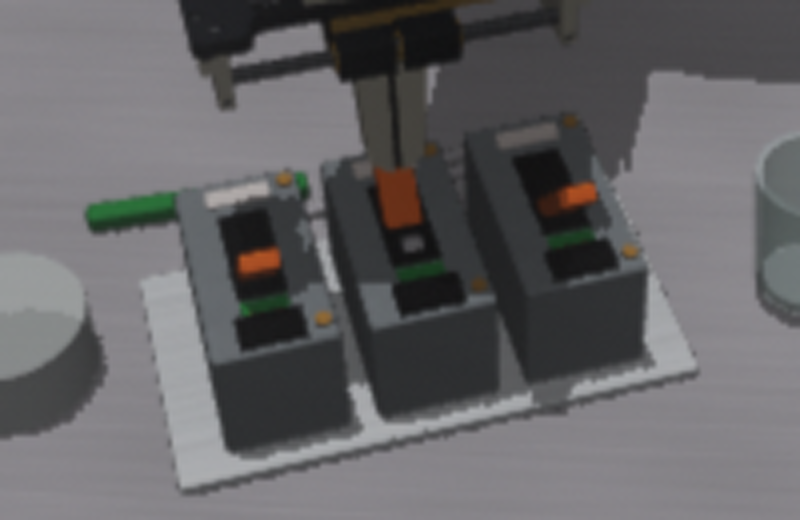

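The flag window at crop pixel (418,270) is green and no red shows. The force rose steeply to about 9 N, so the end of the stroke has been felt. Next I'll go over to the OFF side.

Call:
play_rows(
  increments=[0,0,0,-0.01,0,0,-1,0,0,0,-0.012,0,0,-1,0,0,0,0,0,-0.02,-1,0,0,0,0,0,-0.02,-1,0,0,0,0,0,-0.02,-1,0,0,0,0,0,0,-1,0,0,0,0.025,0,0,-1,0,0,0,0.025,0,0,-1,0,0,0,0.025,0,0,-1,0,0,0,0.025,0,0,-1,0,0,0,0,0,0,-1,0,0,0,0,0,0.02,-1,0,0,0,0,0,0.02,-1,0,0,0,0,0,0.02,-1,0,0,0,0,0,0,-1],
)

```text
t: 15.5
ee_pos: [0.443, -0.0054, 0.1144]
tcp_rot: [[-0.943, -0.334, -0.002], [-0.334, 0.943, 0.0], [0.002, 0.001, -1.0]]
wrist_force: [0.0, 0.1, -0.2]
opening: 0.0003
gripper_force: 0.0
```

```bash
python3 - <<'E'
from h import *
st();red();st()
E
```

```text
t 15.50 u -0.0772 v 0.0002 z 0.1144 F u 0.03 v 0.06 z -0.17 yaw -0.340 tilt [-0.002  0.   ] open 0.0003
red 0 green 2440
t 15.55 u -0.0769 v 0.0000 z 0.1150 F u -0.09 v 0.22 z 0.92 yaw -0.340 tilt [-0.001  0.   ] open 0.0007
```

Call:
play_rows(
  increments=[0,0,0,-0.006,0,0,-1,0,0,0,-0.006,0,0,-1,0,0,0,-0.006,0,0,-1,0,0,0,-0.006,0,0,-1,0,0,0,-0.006,0,0,-1,0,0,0,-0.006,0,0,-1,0,0,0,-0.006,0,0,-1,0,0,0,-0.006,0,0,-1,0,0,0,-0.006,0,0,-1,0,0,0,-0.006,0,0,-1],
)

```text
t: 16.8
ee_pos: [0.4857, 0.0095, 0.1151]
tcp_rot: [[-0.943, -0.334, -0.0], [-0.334, 0.943, -0.0], [0.0, 0.0, -1.0]]
wrist_force: [-2.0, -0.5, 2.8]
opening: 0.0002
gripper_force: 1.4
```

Call:
play_rows(
  increments=[0,0,0,-0.006,0,0,-1,0,0,0,-0.006,0,0,-1,0,0,0,-0.006,0,0,-1,0,0,0,-0.006,0,0,-1,0,0,0,-0.006,0,0,-1,0,0,0,-0.006,0,0,-1,0,0,0,-0.006,0,0,-1,0,0,0,-0.006,0,0,-1,0,0,0,-0.006,0,0,-1,0,0,0,0,0,0,-1],
)

```text
t: 18.05
ee_pos: [0.5241, 0.0231, 0.1152]
tcp_rot: [[-0.943, -0.334, 0.001], [-0.334, 0.943, 0.0], [-0.001, -0.0, -1.0]]
wrist_force: [-1.4, -0.1, 1.5]
opening: 0.0005
gripper_force: 0.2
```

```bash
python3 - <<'E'
from h import *
st();red();st()
E
```

```text
t 18.05 u 0.0088 v -0.0000 z 0.1152 F u -1.31 v 0.35 z 1.54 yaw -0.340 tilt [0.001 0.   ] open 0.0005
red 497 green 1038
t 18.10 u 0.0088 v -0.0000 z 0.1153 F u 0.50 v -0.18 z -0.38 yaw -0.340 tilt [0.001 0.   ] open 0.0004
```

Call:
play_rows(
  increments=[0,0,0,-0.003,0,0,-1,0,0,0,-0.003,0,0,-1,0,0,0,-0.003,0,0,-1,0,0,0,0,0,0,-1],
)

```text
t: 18.6
ee_pos: [0.5302, 0.0253, 0.1152]
tcp_rot: [[-0.943, -0.334, 0.0], [-0.334, 0.943, 0.0], [-0.0, -0.0, -1.0]]
wrist_force: [-2.0, -0.3, -0.0]
opening: 0.0006
gripper_force: 0.6
```

Call:
play_rows(
  increments=[0,0,0,-0.002,0,0,-1,0,0,0,0,0,0,-1],
)

```text
t: 18.85
ee_pos: [0.5315, 0.0257, 0.1152]
tcp_rot: [[-0.943, -0.334, 0.0], [-0.334, 0.943, 0.0], [-0.0, -0.0, -1.0]]
wrist_force: [-1.5, -0.4, -0.8]
opening: 0.0002
gripper_force: 0.7
```

```bash
python3 - <<'E'
from h import *
st();s=red();st();save(s,"s4.png",(170,300,150,350),k=4)
E
```

```text
t 18.85 u 0.0166 v 0.0000 z 0.1152 F u -1.49 v 0.15 z -0.82 yaw -0.340 tilt [0. 0.] open 0.0002
red 722 green 1059
t 18.90 u 0.0166 v 0.0000 z 0.1152 F u -0.69 v 0.78 z -0.28 yaw -0.340 tilt [0. 0.] open 0.0004
```

View pics/s4.png

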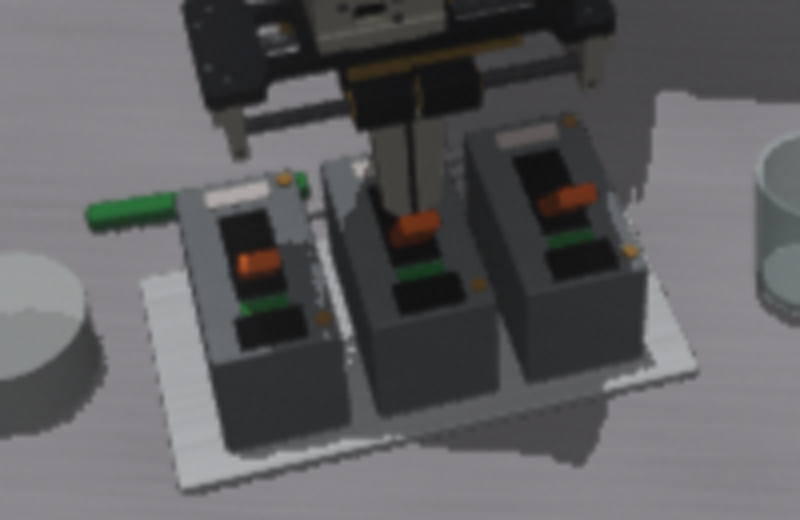

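The handle at (415,228) leans to ON almost like its neighbours, and the flag at (418,270) stays green. I'll push on to the stop in small steps.

Call:
play_rows(
  increments=[0,0,0,-0.002,0,0,-1,0,0,0,0,0,0,-1],
)

```text
t: 19.15
ee_pos: [0.5329, 0.0262, 0.1151]
tcp_rot: [[-0.943, -0.334, 0.0], [-0.334, 0.943, 0.0], [-0.0, -0.0, -1.0]]
wrist_force: [-1.9, -1.7, 0.2]
opening: 0.0009
gripper_force: 0.7
```

Call:
play_rows(
  increments=[0,0,0,-0.0015,0,0,-1,0,0,0,0,0,0,-1],
)

```text
t: 19.4
ee_pos: [0.5339, 0.0266, 0.1151]
tcp_rot: [[-0.943, -0.334, 0.0], [-0.334, 0.943, 0.0], [-0.0, -0.0, -1.0]]
wrist_force: [-1.9, 0.1, -1.2]
opening: 0.0006
gripper_force: 0.7
```

```bash
python3 - <<'E'
from h import *
st();s=red();st()
E
```

```text
t 19.40 u 0.0192 v 0.0000 z 0.1151 F u -1.79 v 0.78 z -1.18 yaw -0.340 tilt [0. 0.] open 0.0006
red 1115 green 1063
t 19.45 u 0.0192 v 0.0000 z 0.1151 F u -1.58 v 0.04 z -0.27 yaw -0.340 tilt [0. 0.] open 0.0003
```

Call:
play_rows(
  increments=[0,0,0,-0.0013,0,0,-1,0,0,0,0,0,0,-1],
)

```text
t: 19.7
ee_pos: [0.5345, 0.0268, 0.1151]
tcp_rot: [[-0.943, -0.334, -0.001], [-0.334, 0.943, -0.0], [0.001, 0.0, -1.0]]
wrist_force: [-3.1, -1.9, -0.1]
opening: 0.0008
gripper_force: 1.5
```

Call:
play_rows(
  increments=[0,0,0,-0.0013,0,0,-1,0,0,0,0,0,0,-1],
)

```text
t: 19.95
ee_pos: [0.5349, 0.027, 0.1149]
tcp_rot: [[-0.943, -0.334, -0.002], [-0.334, 0.943, -0.0], [0.002, 0.0, -1.0]]
wrist_force: [-6.6, -2.7, 0.6]
opening: 0.0004
gripper_force: 3.0
```

The force has climbed to 7 N at the expected position, so this is the ON stop. Backing off and rising.

Call:
play_rows(
  increments=[0,0,0,0.01,0,0,-1,0,0,0,0.02,0,0,-1,0,0,0,0.02,0,0,-1,0,0,0,0,0,-0.03,-1,0,0,0,0,0,-0.04,-1,0,0,0,0,0,-0.04,-1,0,0,0,0,0,-0.03,-1,0,0,0,0.05,0,0,-1,0,0,0,0.07,0,0,-1,0,0,0,0.05,0,0,-1,0,0,0,0,0,0,-1,0,0,0,0,0,0,-1],
)

```text
t: 21.45
ee_pos: [0.3806, -0.0279, 0.2204]
tcp_rot: [[-0.943, -0.333, 0.001], [-0.333, 0.943, -0.0], [-0.001, -0.001, -1.0]]
wrist_force: [0.3, -0.2, 0.3]
opening: 0.0004
gripper_force: 0.0
```

```bash
python3 - <<'E'
from h import *
st()
a=ctrl.snapshot("top");b=ctrl.snapshot("scene")
i=cv2.resize(a["color"][150:300,150:430],(800,430),interpolation=2);cv2.imwrite("pics/t5.png",i[...,::-1])
save(b,"s5.png",(170,300,150,350),k=4)
for n,s in(("top",a),("scene",b)):
    W=world(s);c=s["color"].astype(int)
    O=(c[...,0]>1.7*c[...,1])&(c[...,0]>70)&(W[...,2]>.105)&(W[...,2]<.15)
    u=W[...,0]*np.cos(.34)+W[...,1]*np.sin(.34)-.493;v=-W[...,0]*np.sin(.34)+W[...,1]*np.cos(.34)+.153
    for v0 in(-.08,0,.08):
        k=O&(abs(v-v0)<.02)&(abs(u)<.08)
        print(n,v0,k.sum(),u[k].max().round(4),np.median(u[k]).round(4),np.median(W[k][:,2]).round(4))
for l in ["jar","dishes","forceps","marker"]: print(l,[np.round(d["centre"],3).tolist() for d in ctrl.look_for("top",l)[:1]])
E
```

```text
t 21.45 u -0.1435 v -0.0002 z 0.2204 F u 0.19 v -0.26 z 0.25 yaw -0.340 tilt [ 0.001 -0.   ] open 0.0004
top -0.08 153 0.044 0.0312 0.1186
top 0 150 0.0449 0.031 0.119
top 0.08 154 0.0441 0.0307 0.1192
scene -0.08 53 0.0472 0.0416 0.1232
scene 0 47 0.0458 0.0425 0.1232
scene 0.08 45 0.046 0.0415 0.1231
jar [[0.541, 0.025, 0.106]]
dishes [[0.552, -0.186, 0.046]]
forceps [[0.386, 0.048, 0.01]]
marker [[0.514, 0.018, 0.081]]
```

View pics/s5.png

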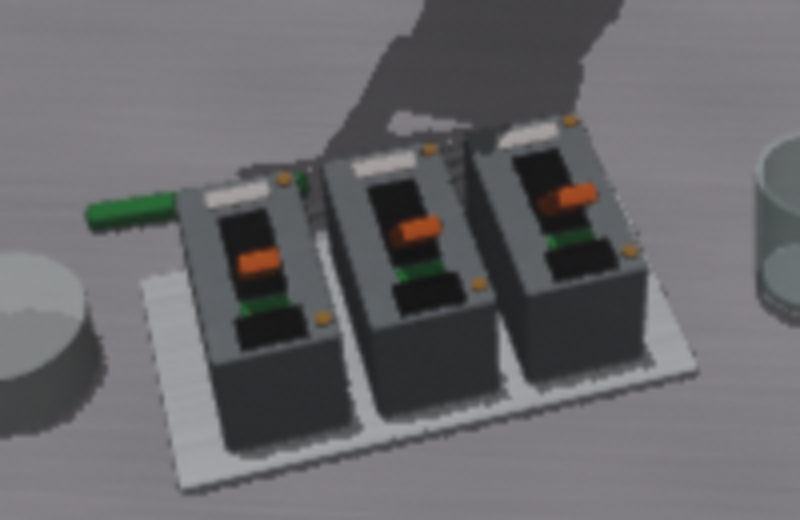

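All three handles, at crop pixels (258,262), (415,230) and (568,198), measure the same lean to ON. All flags are green, and the marker, dishes and jar are where they were. I'll hand the job in.

```bash
python3 -c "
from bench import ctrl
print(ctrl.close_job())"
```

```text
the job is handed in; nothing more can be done
None
```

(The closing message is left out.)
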